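Shelve the last jar into a packed row

TASK

Put the loose jar of nuts from the counter into the gap in the row on the display rack: set it on the ledge and push it gently in from the front so that its neighbours slide apart, until it stands upright in line with the other jars, fully home against the rear rail. Do not tip over any jar of the row or push it off the ledge; the row must be left upright and in line, and the other things on the counter left where they are.

Things in the scene. Friction and masses are not known exactly. Their poses are not given: they have to be found in the camera images.
- rack: white display rack, fixed to the counter, with a level ledge 60 mm above the counter that carries a row of five jars. Origin on the counter directly under the line along which the row's jars stand (x = 0), midway along the row; x points from the open front to the back rails, y along the row, z up. The jars slide on the ledge at 0.5 to 1.5 newtons each; pushing the sixth one in takes about 5 to 15 newtons (weight and friction vary) and slip past one another
- ledge_front (a point): middle of the ledge's open front edge (no lip), on the ledge's top face, 66 mm in front of the row's line; rack axes. The ledge runs back from here for 110 mm
- rail (a point): middle of the upper back rail, on its front face, 80 mm above the ledge. Two fixed steel rails 8 mm thick run along the row, 35 and 80 mm above the ledge, front faces 34 mm behind the row's line: a jar touching the lower one (fully home) stands 2 mm behind the line. No room for a finger between a jar in line and the rails
- end_plate (a point): top of the +y end plate, middle of its inner face; rack axes. Two plates 8 mm thick and 60 mm high above the ledge close the row's ends, inner faces 392 mm apart (196 mm either side of the rack's origin), from 36 mm in front of the row's line to 44 mm behind it. Six jars fit between them with 8 mm to spare
- jar_mid (a point): the loose jar to be shelved, standing by itself on the counter; sealed straight-sided plastic food jar full of nuts, white screw lid, paper band: body 64 mm diameter and 74 mm high, then a lid 60 mm in diameter and 18 mm high, 92 mm in all, 0.17 to 0.35 kg; point at its centre, half-way up (46 mm above its base); z is up along the jar, yaw means nothing
- row1_mid (a point): jar 1 of the row on the ledge, counted from the rack's +y end; same jar as the loose one (64 mm diameter, 92 mm high), standing loose on the ledge; point at its centre, half-way up, z up
- row2_mid (a point): jar 2 of the row on the ledge, counted from the rack's +y end; same jar as the loose one (64 mm diameter, 92 mm high), standing loose on the ledge; point at its centre, half-way up, z up
- row3_mid (a point): jar 3 of the row on the ledge, counted from the rack's +y end (it bounds the gap on the +y side; the gap between row3 and row4 is 30 to 56 mm wide, narrower than a jar, until the neighbours are pushed apart into the small spaces between jars and end plates); same jar as the loose one (64 mm diameter, 92 mm high), standing loose on the ledge; point at its centre, half-way up, z up
- row4_mid (a point): jar 4 of the row on the ledge, counted from the rack's +y end (it bounds the gap on the -y side); same jar as the loose one (64 mm diameter, 92 mm high), standing loose on the ledge; point at its centre, half-way up, z up
- row5_mid (a point): jar 5 of the row on the ledge, counted from the rack's +y end; same jar as the loose one (64 mm diameter, 92 mm high), standing loose on the ledge; point at its centre, half-way up, z up
- tub: bystander: squat round tub 78 mm across at the lid and 50 mm high, no screw lid; origin at the centre of its underside
- carton: bystander: cardboard carton 50 x 120 x 45 mm (x, y, z); origin at the centre of its underside
- oil: bystander: upright bottle 60 mm across, 190 mm high; origin at the centre of its underside
- scoop: bystander: metal spoon 180 mm long lying along its x axis
- tubs: bystander: two stacked round tubs, 116 mm across and 120 mm high together; origin at the centre of the underside

How it is judged:
By the outcome, as a careful person would: the job done as asked, in the order asked, and still so for the second after the job is handed in, with the robot touching nothing.
It also fails if it takes over 58 s, if anything falls off the work surface, if the arm or the gripper's body presses on something with over 40 N, if the wrist force passes 120 N, or if a joint passes its speed limit or range.

ROBOT

A 6-joint arm with a two-finger parallel gripper is mounted at the origin on the work surface. World frame = base frame: x ahead of the robot, y to its left, z up, the work surface at z = 0. Lengths are in m, angles in degrees, forces in N, time in s.
With the tool pointing down it reaches from about 0.4 to 0.825 m from the base axis. Payload 7 kg.
Tool frame: the origin (TCP) lies midway between the tips of the shut fingers; the grasp point (between the pads) lies r.grasp_offset behind it (r.grasp_offset is the distance from the TCP to the grasp point, in m); z points along the fingers, y is the direction in which the jaws open and shut (so a half turn about z gives the same grasp; the last joint's range is limited). The gripper opens to 88 mm and grips with 3 to 60 N. Pads are 19 mm wide; open, the fingers measure 130 mm over their backs; the gripper's body (78 mm by 193 mm) begins 47 mm behind the grasp point.
Start: joints at [90.189, 20.546, 0.682, 0, -70.136, -16.507], TCP at [0.19, 0.648, 0.227] pointing down, gripper open.
Joint ranges: [-176.03, 176.03], [-82.01, 121.73], [-58.28, 71.71], [-173.87, 95.51], [-174.79, -0.11], [-173.66, 173.66]. Speed limits (degrees/s): [136.94, 136.94, 172.46, 180, 180, 180].

INTERFACE

Orientations are given as [roll, pitch, yaw] about the fixed x, y, z axes, in that order (R = Rz(yaw) Ry(pitch) Rx(roll)).
In Python, from plant import status, imaging, r gives the robot as it stands.
- The arm moves only by the tool apply_moves, never from a script. Its argument "moves" is a list of rows, each a list of 6 numbers: the shift along the tool's x, y, z in units of 200 mm (1.0 is 200 mm), then the turn, a rotation vector about the tool's x, y, z in units of 90 degrees (1.0 is 90 degrees). In form: [[tx, ty, tz, rx, ry, rz], ...]. A call has 1 to 12 rows; each row is the pose to reach, as a shift and turn from the pose measured when the call began, along the tool's axes at that moment; what a row does not reach only later rows make up. A row lasts 1/8 s, in which the tool goes at most 62.5 mm and 10.7 degrees, less where a joint would pass 70% of its speed; a pose out of reach is approached as far as the arm can. A call with a number of a shift or a turn outside -1 to 1 is refused whole. A call with a gripper value outside its range is refused whole. "hand" is the closure, from -1 (fully open) to 1 (shut), set as the call begins (left out, the last holds). The fingers move at their own pace and stop on an object; "grip_force" is the grip in N (left out, the last holds). Time passes only in rows, so rows that repeat a pose let the fingers close. It gives the time, the measured TCP pose, the force and the opening at its end, in the units of the state.
- status.get_state(): the state, without advancing time (a new reading comes with each control period).
- imaging.capture(name): name is "scene" or "top" or "wrist"; returns (picture, depth): 384x512x3 uint8, blue, green, red; 384x512 float32, m along the optical axis (not along the pixel's ray), 0 where there is no reading.
- imaging.camera_info(name): a dict with "fx", "fy", "cx", "cy" (pixels), "T" (4x4, takes a point from camera to world coordinates). Camera axes: x right, y up, looking along -z (the intrinsics and any distortion apply to the point x, -y, -z); pixel columns grow to the right and rows downward; lengths in m; the calibration is good to about 2 mm. The wrist camera is an equidistant fisheye: a pixel r from the principal point sees the ray r / f radians off the axis. A picture is of the moment at which its call begins: read the wrist's pose just before it. camera_info takes no time and is no camera call; for the wrist camera it gives the pose at the moment of the call.
- r.close_job(): hands the job in, once; it reports no verdict.
The state is a dict: "time_s": time; "joints": joint angles; "qd": joint speeds; "joint_torque": joint torques, N m; "tcp_pos": TCP position; "eef_rot": TCP orientation; "contact_force": force on the tool from outside, world axes, zero at the start; "moment": the same for the moment, N m; "gripper_width": finger opening in m.
Only numpy, scipy, OpenCV 4.12 (cv2) and the standard library are available. Lean on these libraries where they do the work, as an engineer would, in place of code of your own. Each camera call takes 0.05 s, during which the arm holds its last target.

## Working session

There is one attempt and no reset: what is moved stays moved. The work goes in short steps, Python scripts to look and compute and a tool call to move; the robot and the scene stay as the last step left them, time stands still between calls to the robot, and variables do not carry over. Pictures are saved under pics/ and viewed, and the job is handed in when it is done.

Besides the shell and the picture viewer there is one more tool, called after "Request:" as a command line: name --pt "numbers of a row" for each row, then --argument value for the rest. apply_moves: Moves the arm, as the interface text tells. Its arguments: {"type":"object","properties":{"moves":{"type":"array","items":{"type":"array","items":{"type":"number"}}},"hand":{"type":"number"},"grip_force":{"type":"number"}},"required":["moves"]}

```bash
ls; mkdir -p pics
python3 - <<'E'
from plant import status, imaging, r
import cv2, numpy as np
print(status.get_state(), r.grasp_offset)
for n in ("scene","top","wrist"):
    i=imaging.camera_info(n); print(n,{k:(np.round(v,4).tolist()) if k=="T" else v for k,v in i.items()})
    p,d=imaging.capture(n); cv2.imwrite(f"pics/{n}0.png",p); np.save(f"pics/{n}0.npy",d)
    print((d>0).mean())
E
```

```text
pics
{'time_s': 0.0, 'joints': array([ 9.01904042e+01,  2.05906299e+01,  6.32486003e-01, -2.06135814e-02,
       -7.01362583e+01, -1.65059581e+01]), 'qd': array([ 0.07013529, -0.00718985, -0.00564322, -0.01279536, -0.03218695,
       -0.01489015]), 'joint_torque': array([-2.37888671e-03, -5.82723463e+01,  2.93076038e+01,  6.99756458e+00,
        7.07656582e-03, -1.57113959e-04]), 'tcp_pos': array([0.18952196, 0.64732003, 0.22562045]), 'eef_rot': array([ 1.79903982e+02, -8.24430510e-03, -1.63225671e+01]), 'contact_force': array([-0.67509548, -0.45083048,  0.02222703]), 'moment': array([ 0.0342211 , -0.03179639, -0.00168764]), 'gripper_width': 0.08762704223678636} 0.0188
scene {'fx': 368.993680137263, 'fy': 368.993680137263, 'cx': 260.7778162833099, 'cy': 193.4419970888323, 'T': [[0.2164, -0.8157, 0.5364, 1.2075], [0.9763, 0.1771, -0.1245, -0.1349], [0.0066, 0.5507, 0.8347, 1.1664], [0.0, 0.0, 0.0, 1.0]]}
0.9961039225260416
top {'fx': 408.3755455994997, 'fy': 408.3755455994997, 'cx': 254.3894661434159, 'cy': 185.46600937638422, 'T': [[-0.004, 0.9857, -0.1683, 0.3496], [-0.9999, -0.006, -0.0112, 0.0195], [-0.012, 0.1682, 0.9857, 1.2958], [0.0, 0.0, 0.0, 1.0]]}
0.9958394368489584
wrist {'fx': 297.3186396354542, 'fy': 297.3186396354542, 'cx': 256.61559074618185, 'cy': 191.5457170371906, 'T': [[-0.2811, 0.9271, 0.2481, 0.2554], [-0.9597, -0.2719, -0.0712, 0.6281], [0.0014, -0.2581, 0.9661, 0.3842], [0.0, 0.0, 0.0, 1.0]]}
0.9534250895182291
```

View pics/scene0.png

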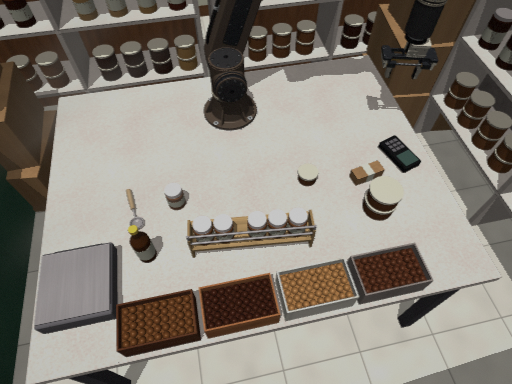

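View pics/top0.png

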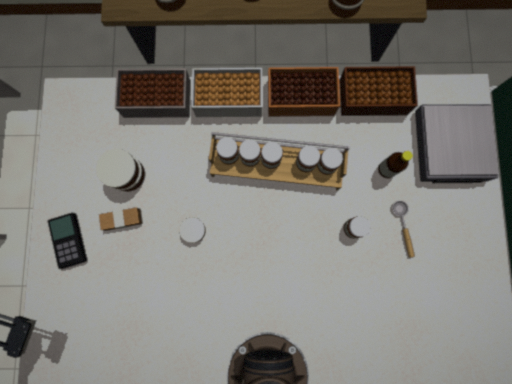

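View pics/wrist0.png

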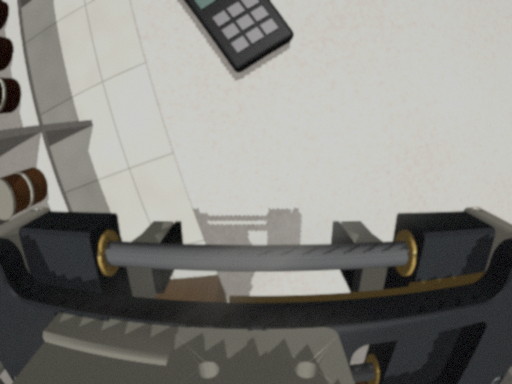

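The top view shows the loose jar at (357,228), and the row's lids at (227,147), (250,152), (271,154), (308,157) and (331,160). The gap is between the third and fourth of these. The tub is at (192,231). The rack's back rail is on the far side from the robot, so the open front faces it.

```bash
cat > h.py <<'E'
import numpy as np, cv2
from plant import status, imaging, r
def cloud(info,d):
    T=info["T"]; v,u=np.mgrid[0:d.shape[0],0:d.shape[1]]
    X=np.stack([(u-info["cx"])/info["fx"]*d,-(v-info["cy"])/info["fy"]*d,-d],-1)
    return X@T[:3,:3].T+T[:3,3]
def ray(info,u,v):
    T=info["T"]; D=T[:3,:3]@np.array([(u-info["cx"])/info["fx"],-(v-info["cy"])/info["fy"],-1.]); return T[:3,3],D
def plane(info,u,v,z):
    o,D=ray(info,u,v); return o+D*(z-o[2])/D[2]
def tri(i1,p1,i2,p2):
    o1,a=ray(i1,*p1);o2,b=ray(i2,*p2)
    s=np.linalg.lstsq(np.stack([a,-b],1),o2-o1,rcond=None)[0]
    P,Q=o1+a*s[0],o2+b*s[1]; return (P+Q)/2,np.linalg.norm(P-Q)
E
python3 - <<'E'
from h import *
for n in ("top","scene"):
    i=imaging.camera_info(n); d=np.load(f"pics/{n}0.npy"); p=cv2.imread(f"pics/{n}0.png")
    P=cloud(i,d); z=P[...,2]
    print(n,"table z",np.median(z[(abs(P[...,0]-0.45)<.05)&(abs(P[...,1])<.1)]))
    hsv=cv2.cvtColor(p,cv2.COLOR_BGR2HSV)
    white=(hsv[...,1]<45)&(hsv[...,2]>130)
    reg=(P[...,0]>0.4)&(P[...,0]<0.85)&(P[...,1]>-0.4)&(P[...,1]<0.3)
    for lo,hi in ((.135,.17),(.075,.11),(.035,.06)):
        m=(white&reg&(z>lo)&(z<hi)).astype(np.uint8)
        k,l,st,c=cv2.connectedComponentsWithStats(m)
        for j in range(1,k):
            if st[j,4]>60:
                q=P[l==j]; zt=np.median(q[:,2]); 
                cn=cv2.findContours((l==j).astype(np.uint8),cv2.RETR_EXTERNAL,cv2.CHAIN_APPROX_NONE)[0][0]
                (eu,ev),ax,an=cv2.fitEllipse(cn)
                print(lo,st[j].tolist(),"c",c[j].round(1),"ell",round(eu,1),round(ev,1),np.round(ax,1),"zmed",zt.round(4),"xy",plane(i,eu,ev,zt).round(4), "bb",q.min(0).round(3),q.max(0).round(3))
E
for n in top scene; do python3 -c "
import cv2;p=cv2.imread('pics/${n}0.png');p=p[110:270,180:420] if '$n'=='top' else p[150:270,110:350];cv2.imwrite('pics/${n}z.png',cv2.resize(p,None,fx=3.3,fy=3.3,interpolation=cv2.INTER_CUBIC))"; done
```

```text
top table z 0.00030720985204579776
0.135 [217, 137, 20, 20, 306] c [226.3 146.6] ell 226.3 146.6 [18.6 19.3] zmed 0.1517 xy [0.6594 0.1131 0.1517] bb [0.631 0.085 0.146] [0.689 0.14  0.157]
0.135 [240, 140, 20, 19, 308] c [249.4 148.9] ell 249.3 148.9 [18.5 19.4] zmed 0.1519 xy [0.652  0.0465 0.1519] bb [0.624 0.019 0.146] [0.679 0.074 0.157]
0.135 [262, 142, 21, 20, 310] c [271.7 151.3] ell 271.7 151.3 [18.8 19.4] zmed 0.1519 xy [ 0.6446 -0.018   0.1519] bb [ 0.616 -0.047  0.147] [0.673 0.01  0.159]
0.135 [300, 146, 20, 19, 311] c [309.3 154.8] ell 309.3 154.8 [18.6 19.5] zmed 0.1521 xy [ 0.6332 -0.1257  0.1521] bb [ 0.606 -0.154  0.146] [ 0.66  -0.099  0.159]
0.135 [322, 148, 20, 20, 313] c [331.7 157.4] ell 331.7 157.4 [18.8 19.4] zmed 0.1523 xy [ 0.6252 -0.1897  0.1523] bb [ 0.597 -0.218  0.145] [ 0.654 -0.162  0.158]
0.075 [192, 93, 71, 14, 100] c [227.7 104.2] ell 226.5 99.6 [14.3 88.8] zmed 0.0902 xy [0.8267 0.1188 0.0902] bb [0.804 0.009 0.079] [0.85  0.227 0.095]
0.075 [351, 216, 20, 21, 308] c [360. 226.] ell 360.0 226.0 [18.2 19.7] zmed 0.0926 xy [ 0.4328 -0.276   0.0926] 
[... 1132 characters left out ...]
 0.684  -0.0221  0.1444] bb [ 0.661 -0.202  0.137] [0.709 0.159 0.15 ]
0.075 [164, 183, 17, 14, 192] c [172.  189.2] ell 172.0 189.2 [13.  16.9] zmed 0.0923 xy [ 0.4339 -0.2752  0.0923] bb [ 0.403 -0.304  0.083] [ 0.463 -0.246  0.099]
0.075 [239, 232, 73, 8, 94] c [275.2 235.7] ell 275.2 235.7 [ 1.2 67.2] zmed 0.0993 xy [0.6908 0.0346 0.0993] bb [ 0.675 -0.082  0.094] [0.707 0.151 0.105]
0.075 [276, 257, 73, 29, 158] c [309.3 266.4] ell 311.6 271.1 [15.4 86.8] zmed 0.0904 xy [0.8281 0.1164 0.0904] bb [0.803 0.009 0.082] [0.849 0.229 0.095]
0.035 [298, 165, 20, 15, 241] c [307.8 171.7] ell 307.8 171.7 [14.1 19.8] zmed 0.0506 xy [0.4323 0.2262 0.0506] bb [0.4   0.189 0.045] [0.467 0.265 0.059]
```

View pics/topz.png

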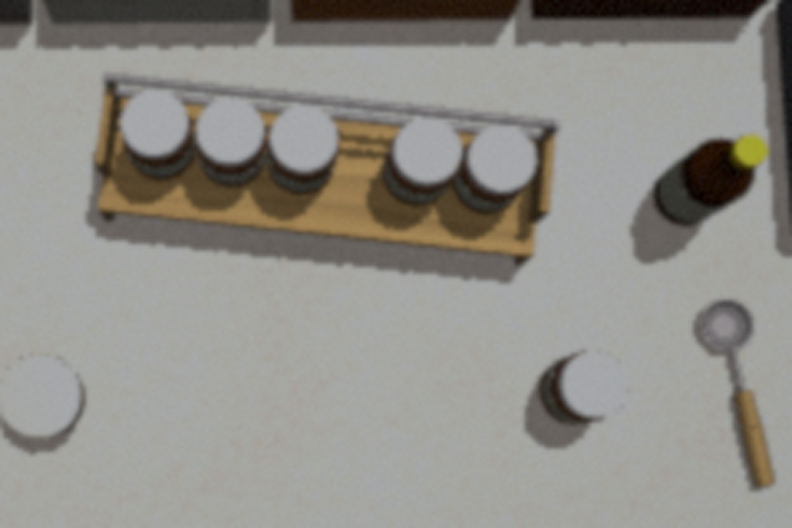

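View pics/scenez.png

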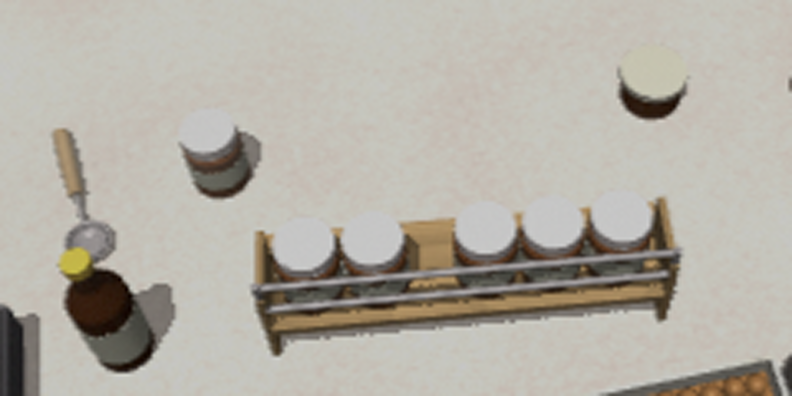

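The lid tops agree between the two views to about 1 mm: row at z ≈ 0.152, loose jar at z ≈ 0.0925. Next I'll find the end plates and ledge front to locate the rack frame, and get the bystanders' positions.

```bash
cat >> h.py <<'E'
th=np.radians(-6.48)
ex=np.array([np.cos(th),np.sin(th)]); ey=np.array([-np.sin(th),np.cos(th)])
L0=np.array([.6599,.1133])  # jar1 on line
E
python3 - <<'E'
from h import *
J=np.array([[.6600,.1133],[.6526,.0469],[.6452,-.0177],[.6337,-.1252],[.6256,-.1897]])
c=J.mean(0);u,s,v=np.linalg.svd(J-c);d=v[0]*np.sign(v[0][1]);print("angle",np.degrees(np.arctan2(-d[0],d[1])),"resid",((J-c)@v[1]).round(4))
for n in ("top","scene"):
    i=imaging.camera_info(n); D=np.load(f"pics/{n}0.npy"); P=cloud(i,D).reshape(-1,3)
    a=(P[:,:2]-c)@ex; b=(P[:,:2]-c)@ey; z=P[:,2]
    m=(z>.113)&(z<.124)&(abs(a)<.045)&(abs(b)<.26)&(abs(b)>.14)
    for sg in (1,-1):
        q=m&(b*sg>.17)
        print(n,sg,q.sum(),np.percentile(b[q],[0,5,50,95,100]).round(4) if q.sum() else "")
    m=(z>.05)&(z<.07)&(abs(b)<.15)&(a<-.03)&(a>-.1); print("ledge z",np.median(z[m]),"front a",np.percentile(a[m],[0,2,10]).round(4))
    m=(z>.135)&(z<.15)&(abs(b)<.15)&(a>.03)&(a<.06);print("rail a",np.percentile(a[m],[2,50,98]).round(4) if m.sum() else "")
    m=(z>.165)&(z<.2)&(P[:,0]>.5)&(P[:,0]<.75)&(P[:,1]<-.25)&(P[:,1]>-.5);print("oil",P[m].min(0),P[m].max(0))
print("jars b",((J-c)@ey).round(4), "c",c)
E
```

```text
angle -6.423420358112627 resid [ 0.0001 -0.      0.0001 -0.0005  0.0003]
top 1 71 [0.1736 0.1926 0.1963 0.2    0.2006]
top -1 78 [-0.2078 -0.2068 -0.2026 -0.1989 -0.1707]
ledge z 0.06001069965763084 front a [-0.0675 -0.0664 -0.064 ]
rail a [0.0336 0.0369 0.0419]
oil [ 0.60740318 -0.4051308   0.16633137] [ 0.63318852 -0.37798149  0.19475139]
scene 1 54 [0.1721 0.1868 0.1964 0.2008 0.2015]
scene -1 63 [-0.2057 -0.2055 -0.2018 -0.1842 -0.1764]
ledge z 0.060511988387271565 front a [-0.0669 -0.0662 -0.0637]
rail a [0.0328 0.0398 0.0431]
oil [ 0.60620958 -0.402598    0.16527521] [ 0.63595237 -0.3775407   0.19477495]
jars b [ 0.1487  0.0819  0.0169 -0.0912 -0.1562] c [ 0.64342 -0.03448]
```

```bash
cat >> h.py <<'E'
from scipy.spatial.transform import Rotation as Ro
C=np.array([.64342,-.03448]); th=np.radians(-6.45)
ex=np.array([np.cos(th),np.sin(th)]); ey=np.array([-np.sin(th),np.cos(th)])
def rk(a,b,z): return np.r_[C+a*ex+b*ey,z]
def go(*tg,yaw=-96.45,s=None):
    s=s or status.get_state(); R=Ro.from_euler("xyz",s["eef_rot"],degrees=True)
    print("t",s["time_s"],"pos",s["tcp_pos"].round(4),s["eef_rot"].round(2),"F",s["contact_force"].round(2),"w",round(s["gripper_width"],4),"j",s["joints"].round(1))
    q=(R.inv()*Ro.from_euler("xyz",[180,0,yaw],degrees=True)).as_rotvec(degrees=True)/90
    for t in tg: print(np.round(t,4),"->",(R.inv().apply(np.array(t)-s["tcp_pos"])/.2).round(3),q.round(3))
E
python3 -c "
from h import *
go([.37,.52,.25],[.42,.45,.25],yaw=-45)
go([.55,.30,.25])"
```

```text
t 0.15 pos [0.1896 0.6475 0.2258] [ 1.7993e+02 -1.0000e-02 -1.6320e+01] F [-0.17 -0.3  -0.19] w 0.0877 j [ 90.2  20.6   0.6  -0.  -70.1 -16.5]
[0.37 0.52 0.25] -> [ 1.045  0.358 -0.12 ] [ 0.001 -0.     0.319]
[0.42 0.45 0.25] -> [ 1.383  0.624 -0.12 ] [ 0.001 -0.     0.319]
t 0.15 pos [0.1896 0.6475 0.2258] [ 1.7993e+02 -1.0000e-02 -1.6320e+01] F [-0.17 -0.3  -0.19] w 0.0877 j [ 90.2  20.6   0.6  -0.  -70.1 -16.5]
[0.55 0.3  0.25] -> [ 2.218  1.161 -0.119] [ 0.001 -0.001  0.89 ]
```

Request:
apply_moves --pt "0.3 0.1 -0.1 0 0 0.1" --pt "0.6 0.22 -0.1 0 0 0.22" --pt "0.9 0.4 -0.1 0 0 0.34" --pt "1 0.7 -0.1 0 0 0.46" --pt "1 1 -0.1 0 0 0.58" --pt "1 1 -0.1 0 0 0.6" --hand -1

```text
time_s: 0.9
tcp_pos: [0.3248, 0.3956, 0.2465]
eef_rot: [179.9, -0.0, -70.6]
contact_force: [0.7, 0.7, 0.8]
gripper_width: 0.0875
```

```bash
python3 -c "
from h import *
go([.50,.15,.23],[.49,0,.22])"
```

```text
t 0.9 pos [0.3248 0.3956 0.2465] [ 1.7995e+02 -3.0000e-02 -7.0610e+01] F [0.71 0.73 0.78] w 0.0875 j [ 72.6   4.3 -17.7  -0.  -68.  -53.2]
[0.5  0.15 0.23] -> [ 1.449 -0.419  0.083] [ 0.    -0.001  0.287]
[0.49 0.   0.22] -> [ 2.14  -0.122  0.134] [ 0.    -0.001  0.287]
```

Request:
apply_moves --pt "0.3 -0.12 0 0 0 0.1" --pt "0.6 -0.24 0 0 0 0.2" --pt "0.9 -0.33 0.05 0 0 0.287" --pt "1 -0.38 0.05 0 0 0.287" --pt "1 -0.38 0.05 0 0 0.287"

```text
time_s: 1.52
tcp_pos: [0.464, 0.2309, 0.2361]
eef_rot: [179.9, -0.1, -96.6]
contact_force: [0.4, 0.1, 0.1]
gripper_width: 0.0877
```

```bash
python3 -c "
from h import *
go([.49,0,.22],[.45,-.15,.2])"
```

```text
t 1.525 pos [0.464  0.2309 0.2361] [ 1.7994e+02 -1.0000e-01 -9.6580e+01] F [0.43 0.09 0.13] w 0.0877 j [ 48.2   5.4 -17.9   0.  -66.8 -54.8]
[0.49 0.   0.22] -> [ 1.132 -0.261  0.082] [ 0.001 -0.001 -0.001]
[ 0.45 -0.15  0.2 ] -> [ 1.9   -0.149  0.184] [ 0.001 -0.001 -0.001]
```

Request:
apply_moves --pt "0.3 -0.06 0 0 0 0" --pt "0.6 -0.12 0 0 0 0" --pt "0.9 -0.18 0.03 0 0 0" --pt "1 -0.2 0.05 0 0 0"

```text
time_s: 2.02
tcp_pos: [0.4806, 0.026, 0.2264]
eef_rot: [179.9, -0.1, -96.6]
contact_force: [-0.4, 0.6, -0.0]
gripper_width: 0.0874
```

Request:
apply_moves --pt "0.3 0.05 0.05 0 0 0" --pt "0.6 0.1 0.1 0 0 0" --pt "0.9 0.15 0.15 0 0 0" --pt "1 0.16 0.15 0 0 0"

```text
time_s: 2.52
tcp_pos: [0.4243, -0.1705, 0.196]
eef_rot: [179.9, -0.1, -96.7]
contact_force: [0.6, -0.3, -0.8]
gripper_width: 0.0879
```

Run:
```python
from h import *
i=imaging.camera_info("wrist")
go([.4333,-.2756,.13],[.4333,-.2756,.04])
p,d=imaging.capture("wrist");cv2.imwrite("pics/w1.png",p)
```

```text
t 2.525 pos [ 0.4243 -0.1705  0.196 ] [ 1.7987e+02 -9.0000e-02 -9.6710e+01] F [ 0.61 -0.25 -0.81] w 0.0879 j [  3.    1.1 -28.2   0.1 -60.9  -9.7]
[ 0.4333 -0.2756  0.13  ] -> [ 0.516 -0.107  0.331] [ 0.001 -0.001 -0.003]
[ 0.4333 -0.2756  0.04  ] -> [ 0.515 -0.108  0.781] [ 0.001 -0.001 -0.003]
```

View pics/w1.png

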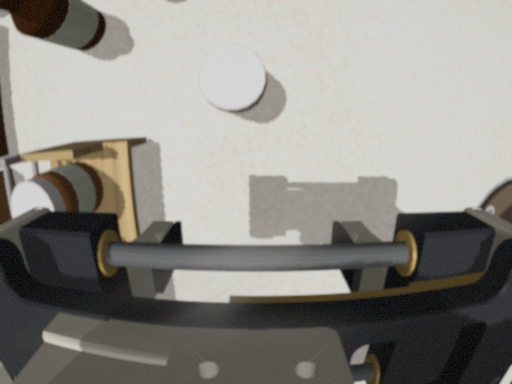

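The wrist view shows the loose jar's lid at (233,78), the oil bottle at upper left, well clear, and the row's end jar at (45,195). Next I move over the jar and descend.

Request:
apply_moves --pt "0.26 -0.05 0.1 0 0 0" --pt "0.515 -0.108 0.2 0 0 0" --pt "0.515 -0.108 0.3 0 0 0" --pt "0.515 -0.108 0.3 0 0 0"

```text
time_s: 3.08
tcp_pos: [0.4333, -0.2755, 0.135]
eef_rot: [179.7, -0.1, -96.7]
contact_force: [0.3, 0.1, 0.7]
gripper_width: 0.0875
```

Run:
```python
from h import *
go([.4333,-.2756,.04])
p,d=imaging.capture("scene");cv2.imwrite("pics/s2.png",cv2.resize(p[110:270,80:320],None,fx=3.3,fy=3.3))
```

```text
t 3.075 pos [ 0.4333 -0.2755  0.135 ] [ 1.7969e+02 -8.0000e-02 -9.6710e+01] F [0.31 0.11 0.66] w 0.0875 j [-10.4  10.2 -26.6   0.1 -53.4   3.7]
[ 0.4333 -0.2756  0.04  ] -> [-0.    -0.003  0.475] [ 0.003 -0.001 -0.003]
```

View pics/s2.png

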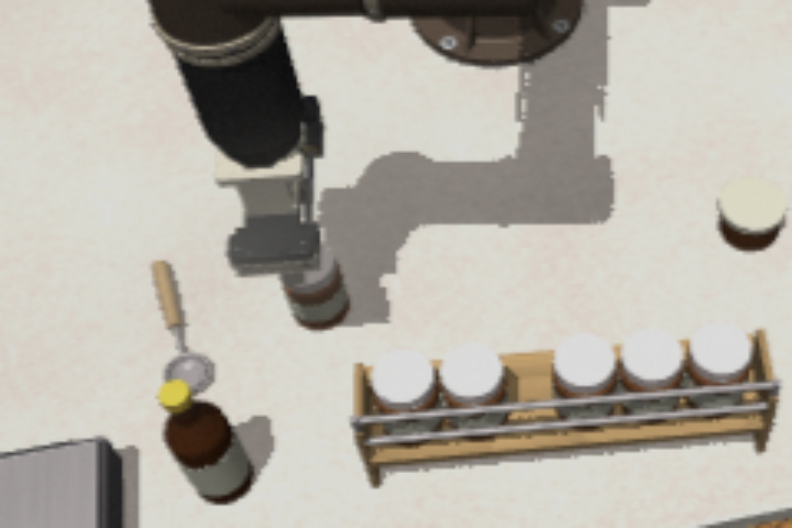

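The jar is under the open hand, and perspective shifts the higher gripper up and left in this view. I descend in two stages, watching the force.

Request:
apply_moves --pt "0 0 0.12 0 0 0" --pt "0 0 0.24 0 0 0" --pt "0 0 0.26 0 0 0"

```text
time_s: 3.5
tcp_pos: [0.4342, -0.2745, 0.0843]
eef_rot: [179.8, -0.1, -96.5]
contact_force: [0.5, -0.1, 0.4]
gripper_width: 0.0878
```

Run:
```python
from h import *
go([.4333,-.2756,.04])
p,d=imaging.capture("wrist");cv2.imwrite("pics/w3.png",p)
p,d=imaging.capture("top");cv2.imwrite("pics/t3.png",cv2.resize(p[150:310,270:510],None,fx=3.3,fy=3.3))
```

```text
t 3.5 pos [ 0.4342 -0.2745  0.0843] [ 1.7977e+02 -1.1000e-01 -9.6530e+01] F [ 0.47 -0.06  0.42] w 0.0878 j [-10.3  13.8 -30.1   0.2 -46.4   3.6]
[ 0.4333 -0.2756  0.04  ] -> [0.006 0.003 0.221] [ 0.003 -0.001 -0.001]
```

View pics/w3.png

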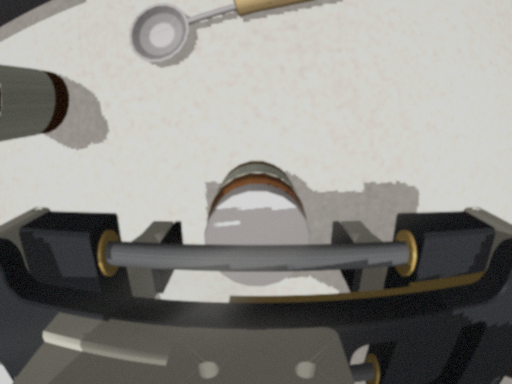

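View pics/t3.png

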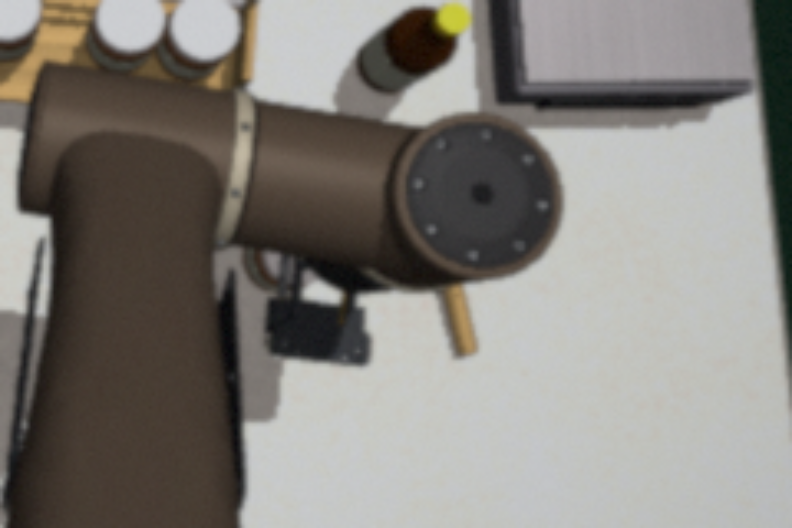

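The lid is centred between the fingers, at about column 257 in the wrist view. Going down to grasp height.

Request:
apply_moves --pt "0 0 0.1 0 0 0" --pt "0 0 0.2 0 0 0" --pt "0 0 0.22 0 0 0" --pt "0 0 0.22 0 0 0"

```text
time_s: 4.1
tcp_pos: [0.4354, -0.2752, 0.0421]
eef_rot: [179.9, -0.1, -96.5]
contact_force: [0.4, -0.3, 0.2]
gripper_width: 0.0878
```

Request:
apply_moves --pt "0 0 0 0 0 0" --pt "0 0 0 0 0 0" --pt "0 0 0 0 0 0" --pt "0 0 0 0 0 0" --pt "0 0 0 0 0 0" --pt "0 0 0 0 0 0" --hand 1 --grip_force 20

```text
time_s: 4.85
tcp_pos: [0.4353, -0.2752, 0.0425]
eef_rot: [179.9, -0.2, -96.5]
contact_force: [-2.0, 1.4, 5.8]
gripper_width: 0.0639
```

Gripped at 63.9 mm, which matches the jar body. Lifting.

Request:
apply_moves --pt "0 0 -0.1 0 0 0" --pt "0 0 -0.35 0 0 0" --pt "0 0 -0.6 0 0 0" --pt "0 0 -0.85 0 0 0" --pt "0 0 -0.9 0 0 0" --pt "0 0 -0.9 0 0 0"

```text
time_s: 5.6
tcp_pos: [0.4354, -0.2744, 0.222]
eef_rot: [179.9, -0.1, -96.5]
contact_force: [-0.3, 0.0, -3.7]
gripper_width: 0.0638
```

Run:
```python
from h import *
print(rk(-.037,-.036,.1025))
go(rk(-.2,-.036,.22), rk(-.037,-.036,.20))
p,d=imaging.capture("scene");cv2.imwrite("pics/s4.png",cv2.resize(p[60:300,80:380],None,fx=2.5,fy=2.5))
```

```text
[ 0.6026101  -0.06609569  0.1025    ]
t 5.6 pos [ 0.4354 -0.2744  0.222 ] [ 1.7992e+02 -1.1000e-01 -9.6530e+01] F [-0.3   0.03 -3.67] w 0.0638 j [-10.2   5.6 -19.7   0.1 -64.8   3.7]
[ 0.4406 -0.0478  0.22  ] -> [-1.129  0.103  0.008] [ 0.001 -0.001 -0.001]
[ 0.6026 -0.0661  0.2   ] -> [-1.13  -0.712  0.107] [ 0.001 -0.001 -0.001]
```

View pics/s4.png

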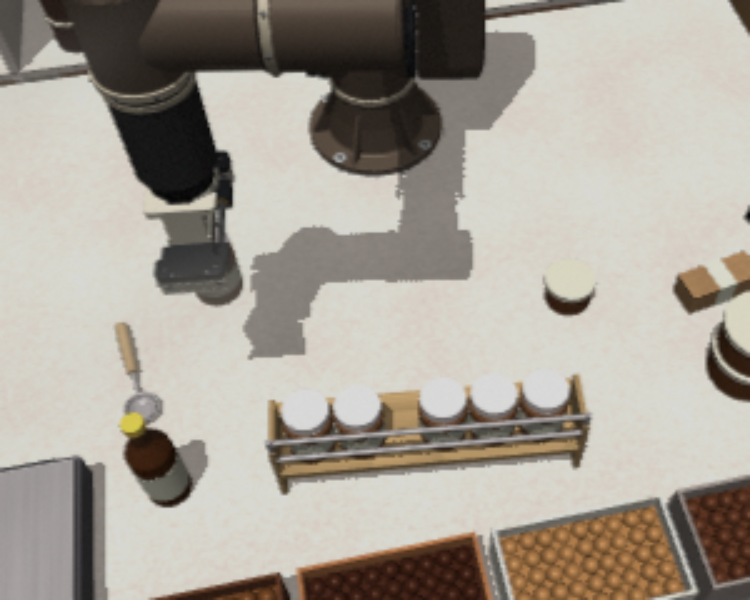

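The jar is held, weighing about 3.5 N. I'll move sideways first and then forward, to stay clear of the oil bottle.

Request:
apply_moves --pt "-0.25 0 0 0 0 0" --pt "-0.5 0 0 0 0 0" --pt "-0.75 0 0 0 0 0" --pt "-1 -0.1 0 0 0 0" --pt "-1 -0.25 0 0 0 0" --pt "-1 -0.3 0 0 0 0"

```text
time_s: 6.4
tcp_pos: [0.5175, -0.0816, 0.2179]
eef_rot: [179.6, -0.2, -96.5]
contact_force: [-1.7, 0.2, -3.8]
gripper_width: 0.0639
```

Run:
```python
from h import *
go(rk(-.037,-.036,.20))
```

```text
t 6.4 pos [ 0.5175 -0.0816  0.2179] [ 1.7958e+02 -1.5000e-01 -9.6460e+01] F [-1.72  0.16 -3.79] w 0.0639 j [ 12.5   6.9 -18.7   0.  -64.9 -19. ]
[ 0.6026 -0.0661  0.2   ] -> [-0.125 -0.415  0.086] [ 0.005 -0.002 -0.   ]
```

Request:
apply_moves --pt "-0.06 -0.15 0 0.002 0 0" --pt "-0.125 -0.3 0.04 0.005 -0.002 0" --pt "-0.125 -0.41 0.08 0.005 -0.002 0" --pt "-0.125 -0.415 0.08 0.005 -0.002 0" --pt "-0.125 -0.415 0.08 0.005 -0.002 0"

```text
time_s: 7.02
tcp_pos: [0.6015, -0.0667, 0.1998]
eef_rot: [179.9, -0.0, -96.5]
contact_force: [-0.5, 0.4, -2.2]
gripper_width: 0.064
```

Run:
```python
from h import *
go(rk(-.037,-.036,.15),rk(-.037,-.036,.1045))
p,d=imaging.capture("wrist");cv2.imwrite("pics/w5.png",p)
p,d=imaging.capture("scene");cv2.imwrite("pics/s5.png",cv2.resize(p[110:270,130:370],None,fx=3.3,fy=3.3))
```

```text
t 7.025 pos [ 0.6015 -0.0667  0.1998] [ 1.7987e+02 -1.0000e-02 -9.6510e+01] F [-0.46  0.38 -2.22] w 0.064 j [ 12.1  15.2 -10.6  -0.  -64.4 -18.6]
[ 0.6026 -0.0661  0.15  ] -> [-0.004 -0.006  0.249] [ 0.001 -0.    -0.001]
[ 0.6026 -0.0661  0.1045] -> [-0.004 -0.006  0.477] [ 0.001 -0.    -0.001]
```

View pics/w5.png

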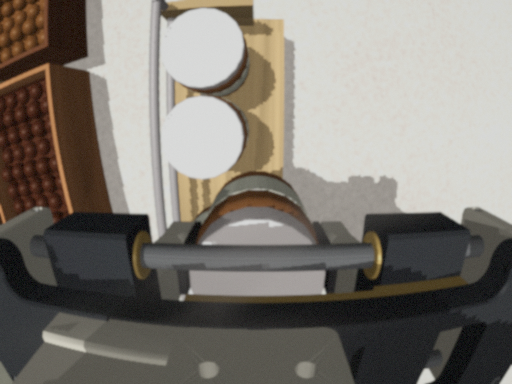

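View pics/s5.png

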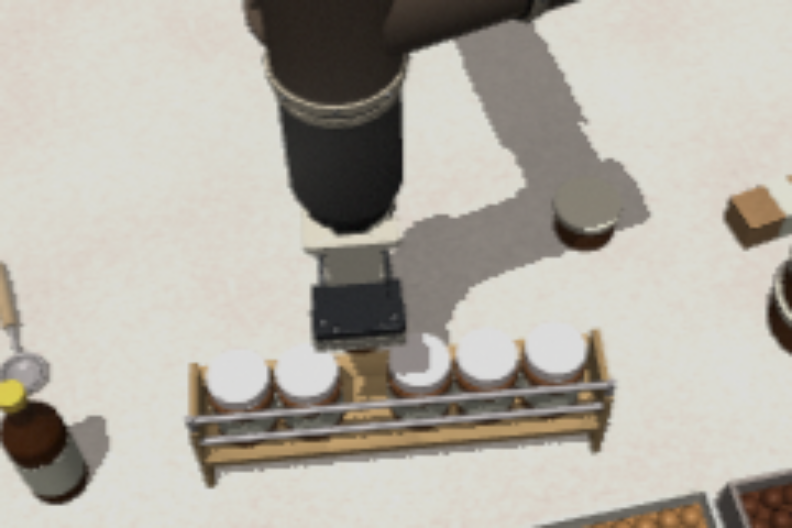

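The neighbouring jars stand in the wrist view at (204,137) and (206,48), and the held jar hangs level in front of the gap. I descend at 40 mm in front of the line for more margin to the neighbours.

Request:
apply_moves --pt "-0.004 0.009 0.1 0 0 0" --pt "-0.004 0.009 0.2 0 0 0" --pt "-0.004 0.009 0.25 0 0 0" --pt "-0.004 0.009 0.3 0 0 0" --pt "-0.004 0.009 0.35 0 0 0" --pt "-0.004 0.009 0.4 0 0 0" --pt "-0.004 0.009 0.44 0 0 0" --pt "-0.004 0.009 0.455 0 0 0" --pt "-0.004 0.009 0.455 0 0 0"

```text
time_s: 8.25
tcp_pos: [0.6001, -0.0655, 0.1099]
eef_rot: [180.0, 0.0, -96.5]
contact_force: [-0.6, -0.2, -3.8]
gripper_width: 0.064
```

Run:
```python
from h import *
go(rk(-.040,-.036,.1025))
p,d=imaging.capture("scene");cv2.imwrite("pics/s6.png",cv2.resize(p[110:270,130:370],None,fx=3.3,fy=3.3))
```

```text
t 8.25 pos [ 0.6001 -0.0655  0.1099] [ 1.7997e+02  1.0000e-02 -9.6480e+01] F [-0.59 -0.2  -3.85] w 0.064 j [ 12.3  19.6 -17.2  -0.  -53.2 -18.7]
[ 0.5996 -0.0658  0.1025] -> [0.002 0.002 0.037] [ 0.  0. -0.]
```

View pics/s6.png

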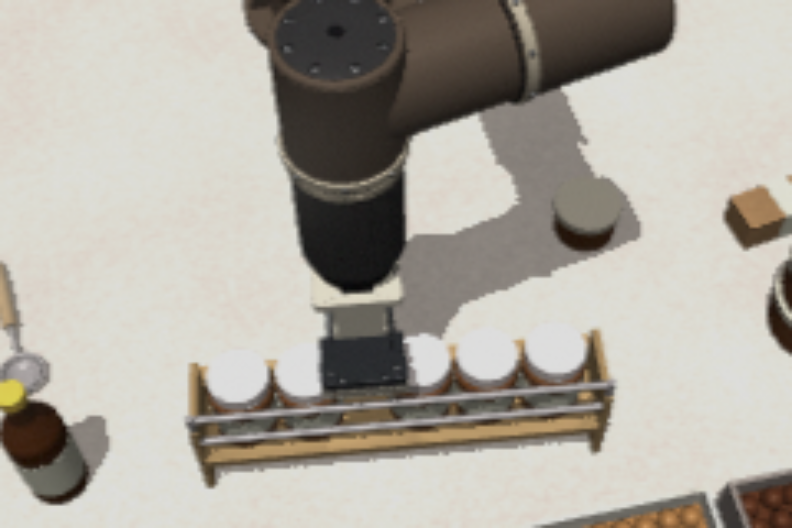

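No contact and the neighbours haven't moved. I lower the jar until it touches the ledge.

Request:
apply_moves --pt "0 0 0.015 0 0 0" --pt "0 0 0.025 0 0 0" --pt "0 0 0.032 0 0 0" --pt "0 0 0.036 0 0 0" --pt "0 0 0.036 0 0 0"

```text
time_s: 8.93
tcp_pos: [0.6002, -0.0655, 0.1029]
eef_rot: [180.0, 0.0, -96.5]
contact_force: [-0.5, -0.4, -2.8]
gripper_width: 0.0636
```

Request:
apply_moves --pt "0 0 0.005 0 0 0" --pt "0 0 0.008 0 0 0" --pt "0 0 0.008 0 0 0"

```text
time_s: 9.3
tcp_pos: [0.6008, -0.0656, 0.1026]
eef_rot: [-179.9, 0.0, -96.4]
contact_force: [-2.3, 0.3, 6.4]
gripper_width: 0.0637
```

The force rose from −3.8 to +6.4 N, so the jar is standing on the ledge. I release it with a partial opening, because the rear finger is in the gap.

Request:
apply_moves --pt "0 0 0 0 0 0" --pt "0 0 0 0 0 0" --pt "0 0 0 0 0 0" --pt "0 0 0 0 0 0" --hand -0.73

```text
time_s: 9.8
tcp_pos: [0.6008, -0.0656, 0.1025]
eef_rot: [-179.9, 0.0, -96.4]
contact_force: [1.1, 0.2, -0.1]
gripper_width: 0.0752
```

Request:
apply_moves --pt "0 0 -0.06 0 0 0" --pt "0 0 -0.16 0 0 0" --pt "0 0 -0.3 0 0 0" --pt "0 0 -0.5 0 0 0" --pt "0 0 -0.5 0 0 0"

```text
time_s: 10.42
tcp_pos: [0.6029, -0.0655, 0.2072]
eef_rot: [-179.5, 0.1, -96.4]
contact_force: [0.4, 0.6, 0.2]
gripper_width: 0.0757
```

Run:
```python
from h import *
go(rk(-.15,-.036,.19))
p,d=imaging.capture("scene");cv2.imwrite("pics/s7.png",cv2.resize(p[110:270,130:370],None,fx=3.3,fy=3.3))
```

```text
t 10.425 pos [ 0.6029 -0.0655  0.2072] [-1.7952e+02  8.0000e-02 -9.6420e+01] F [0.4  0.58 0.23] w 0.0757 j [ 12.3  14.6 -10.4   0.1 -64.5 -18.7]
[ 0.4903 -0.0534  0.19  ] -> [0.003 0.567 0.081] [-0.005  0.001  0.   ]
```

View pics/s7.png

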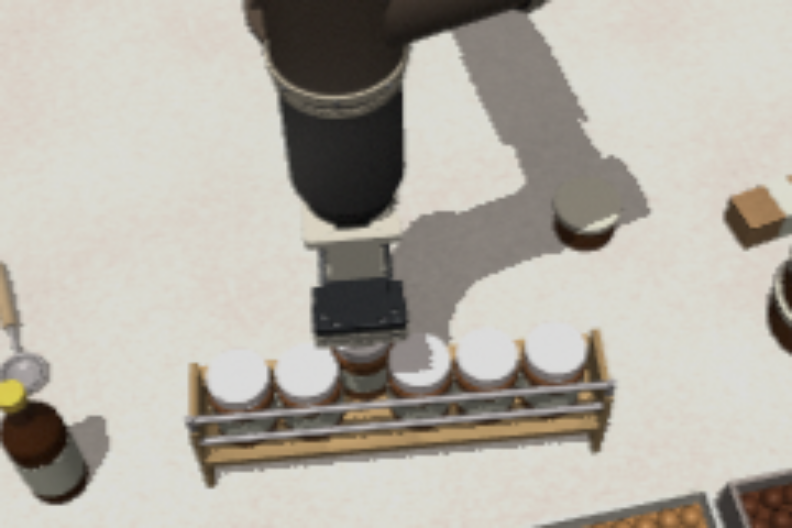

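The jar stands on its own in front of the gap. I back off in front of it, shut the fingers and check from the top camera.

Request:
apply_moves --pt "0 0.15 0 -0.005 0 0" --pt "0 0.3 0 -0.005 0 0" --pt "0 0.45 0 -0.005 0 0" --pt "0 0.55 0 -0.005 0 0" --pt "0 0.55 0 -0.005 0 0" --hand 1

```text
time_s: 11.1
tcp_pos: [0.491, -0.0531, 0.2045]
eef_rot: [179.8, 0.1, -96.4]
contact_force: [1.0, 0.2, 0.3]
gripper_width: 0.0316
```

Run:
```python
from h import *
go(rk(-.125,-.036,.095))
p,d=imaging.capture("scene");cv2.imwrite("pics/s8.png",cv2.resize(p[110:270,130:370],None,fx=3.3,fy=3.3))
i=imaging.camera_info("scene");P=cloud(i,d);hsv=cv2.cvtColor(p,cv2.COLOR_BGR2HSV)
m=((hsv[...,1]<45)&(hsv[...,2]>90)&(P[...,2]>.148)&(P[...,2]<.162)&(P[...,0]<.7)&(P[...,0]>.55)).astype(np.uint8)
k,l,st,c=cv2.connectedComponentsWithStats(m)
for j in range(1,k):
    if st[j,4]>80:
        cn=cv2.findContours((l==j).astype(np.uint8),cv2.RETR_EXTERNAL,cv2.CHAIN_APPROX_NONE)[0][0]
        e=cv2.fitEllipse(cn); q=plane(i,*e[0],.1525)[:2]-C; print(st[j,4],np.round(e[0],1),"a",(q@ex).round(4),"b",(q@ey).round(4))
```

```text
t 11.1 pos [ 0.491  -0.0531  0.2045] [ 1.7984e+02  8.0000e-02 -9.6420e+01] F [0.95 0.23 0.3 ] w 0.0316 j [ 16.6   4.4 -23.3  -0.2 -62.4 -22.9]
[ 0.5152 -0.0562  0.095 ] -> [ 0.003 -0.123  0.547] [0.002 0.001 0.   ]
234 [238.6 209.6] a -0.0384 b -0.0364
246 [297.6 215.1] a 0.0011 b 0.1483
250 [277.  217.1] a 0.0017 b 0.0822
246 [256.3 218.8] a 0.0011 b 0.0167
253 [222.1 222. ] a 0.0017 b -0.0909
252 [201.2 223.7] a 0.001 b -0.156
```

View pics/s8.png

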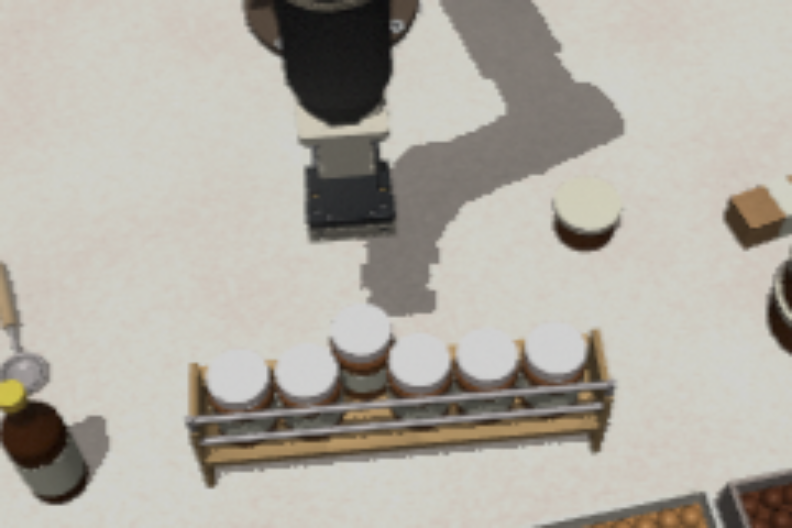

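The jar stands upright at a = −40 mm, b = −36.4 mm as intended, and the row is undisturbed. I lower the shut fingers in front of it.

Request:
apply_moves --pt "0.003 -0.05 0.15 0 0 0" --pt "0.003 -0.1 0.35 0 0 0" --pt "0.003 -0.12 0.5 0 0 0" --pt "0.003 -0.123 0.547 0 0 0" --pt "0.003 -0.123 0.547 0 0 0" --pt "0.003 -0.123 0.547 0 0 0"

```text
time_s: 11.9
tcp_pos: [0.5171, -0.0561, 0.0962]
eef_rot: [180.0, 0.1, -96.4]
contact_force: [0.3, 0.6, -0.2]
gripper_width: 0.0006
```

Run:
```python
from h import *
go(rk(-.095,-.0365,.095),rk(-.051,-.0365,.095))
p,d=imaging.capture("wrist");cv2.imwrite("pics/w9.png",p)
p,d=imaging.capture("scene");cv2.imwrite("pics/s9.png",cv2.resize(p[110:270,130:370],None,fx=3.3,fy=3.3))
```

```text
t 11.9 pos [ 0.5171 -0.0561  0.0962] [ 1.7997e+02  1.0000e-01 -9.6400e+01] F [ 0.33  0.58 -0.21] w 0.0006 j [ 15.4  13.3 -28.5  -0.1 -48.1 -21.7]
[ 0.5449 -0.0601  0.095 ] -> [ 0.004 -0.14   0.006] [0.    0.001 0.001]
[ 0.5886 -0.065   0.095 ] -> [ 0.004 -0.36   0.006] [0.    0.001 0.001]
```

View pics/w9.png

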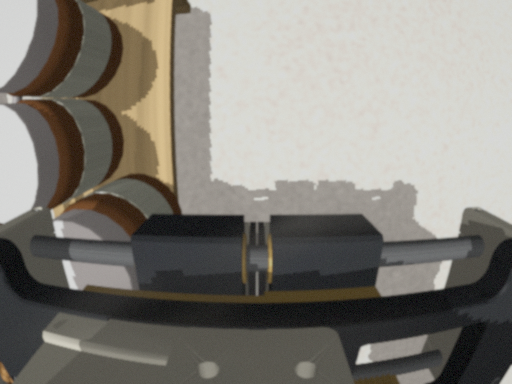

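View pics/s9.png

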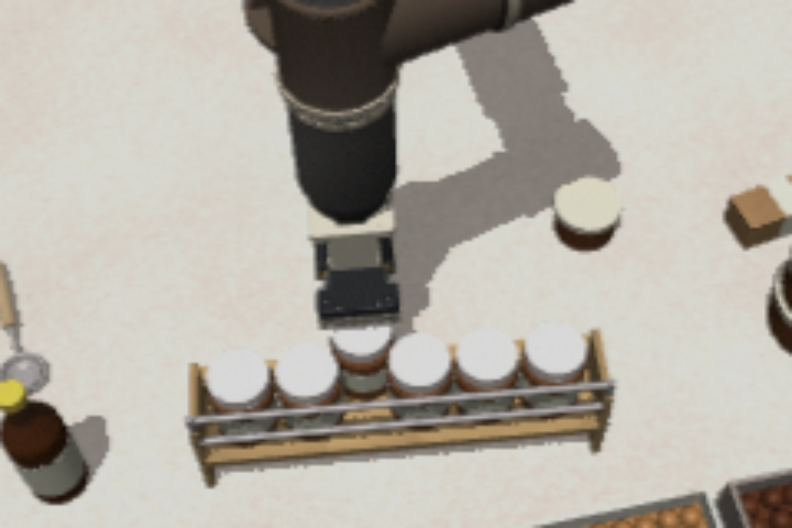

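The fingers are shut and lowered, clear of the jar, and the gripper body is above lid height. I begin the slow push.

Request:
apply_moves --pt "0.004 -0.04 0.006 0 0 0" --pt "0.004 -0.08 0.006 0 0 0" --pt "0.004 -0.11 0.006 0 0 0" --pt "0.004 -0.13 0.006 0 0 0" --pt "0.004 -0.15 0.006 0 0 0" --pt "0.004 -0.165 0.006 0 0 0" --pt "0.004 -0.18 0.006 0 0 0"

```text
time_s: 12.88
tcp_pos: [0.5524, -0.061, 0.095]
eef_rot: [179.9, 0.1, -96.4]
contact_force: [-2.3, -1.0, 0.9]
gripper_width: 0.0005
```

```bash
cat >> h.py <<'E'
def lids(tag):
    p,d=imaging.capture("scene");cv2.imwrite(f"pics/{tag}.png",cv2.resize(p[160:265,170:340],None,fx=4.5,fy=4.5))
    i=imaging.camera_info("scene");P=cloud(i,d);hsv=cv2.cvtColor(p,cv2.COLOR_BGR2HSV)
    m=((hsv[...,1]<45)&(hsv[...,2]>90)&(P[...,2]>.147)&(P[...,2]<.1605)&(P[...,0]<.7)&(P[...,0]>.55)).astype(np.uint8)
    k,l,st,c=cv2.connectedComponentsWithStats(m)
    for j in range(1,k):
        if st[j,4]>50:
            cn=cv2.findContours((l==j).astype(np.uint8),cv2.RETR_EXTERNAL,cv2.CHAIN_APPROX_NONE)[0][0]
            e=cv2.fitEllipse(cn); q=plane(i,*e[0],.1525)[:2]-C; print(st[j,4],np.round(e[0],1),"a",(q@ex).round(4),"b",(q@ey).round(4),"z",np.median(P[l==j][:,2]).round(4))
E
python3 - <<'E'
from h import *
go(rk(-.051,-.0365,.095)); print((status.get_state()["tcp_pos"][:2]-C)@ex)
lids("s10")
E
```

```text
t 12.875 pos [ 0.5524 -0.061   0.095 ] [ 1.7995e+02  1.0000e-01 -9.6410e+01] F [-2.32 -0.96  0.85] w 0.0005 j [ 13.8  16.5 -24.2  -0.2 -49.3 -20.1]
[ 0.5886 -0.065   0.095 ] -> [ 0.    -0.182 -0.   ] [0.001 0.001 0.   ]
-0.08745958724078276
249 [297.7 215.3] a 0.0017 b 0.1484 z 0.1523
247 [276.9 217.1] a 0.0017 b 0.0821 z 0.1524
235 [256.9 219.2] a 0.0026 b 0.0183 z 0.1524
238 [221.6 222.4] a 0.0029 b -0.0925 z 0.1524
256 [201.2 223.8] a 0.0012 b -0.1561 z 0.1525
```

View pics/s10.png

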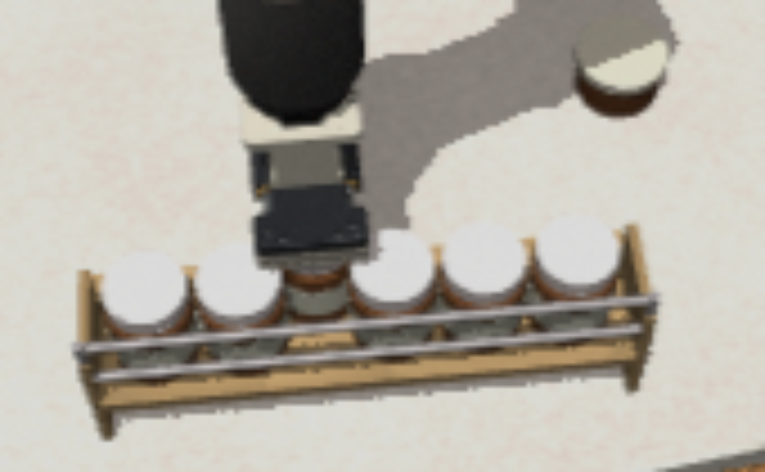

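Contact is made (2.3 N) and rows 3 and 4 are starting to part. I continue slowly.

Request:
apply_moves --pt "0 -0.01 0 0 0 0" --pt "0 -0.02 0 0 0 0" --pt "0 -0.03 0 0 0 0" --pt "0 -0.04 0 0 0 0" --pt "0 -0.05 0 0 0 0" --pt "0 -0.06 0 0 0 0"

```text
time_s: 13.68
tcp_pos: [0.5646, -0.0624, 0.095]
eef_rot: [179.9, 0.1, -96.4]
contact_force: [-4.1, -0.4, 2.3]
gripper_width: 0.0006
```

Run:
```python
from h import *
go(rk(-.051,-.0365,.095)); print((status.get_state()["tcp_pos"][:2]-C)@ex)
lids("s11")
```

```text
t 13.675 pos [ 0.5646 -0.0624  0.095 ] [ 1.7994e+02  9.0000e-02 -9.6400e+01] F [-4.14 -0.44  2.32] w 0.0006 j [ 13.4  17.5 -22.6  -0.1 -49.8 -19.7]
[ 0.5886 -0.065   0.095 ] -> [-0.    -0.121 -0.   ] [0.001 0.001 0.001]
-0.07516039179188276
254 [297.9 215.4] a 0.0022 b 0.1488 z 0.1522
251 [277.9 217.1] a 0.0018 b 0.0852 z 0.1525
236 [258.4 219.8] a 0.0053 b 0.0227 z 0.1527
239 [220.1 223.1] a 0.005 b -0.0973 z 0.1523
262 [200.1 223.9] a 0.0015 b -0.1595 z 0.1524
```

View pics/s11.png

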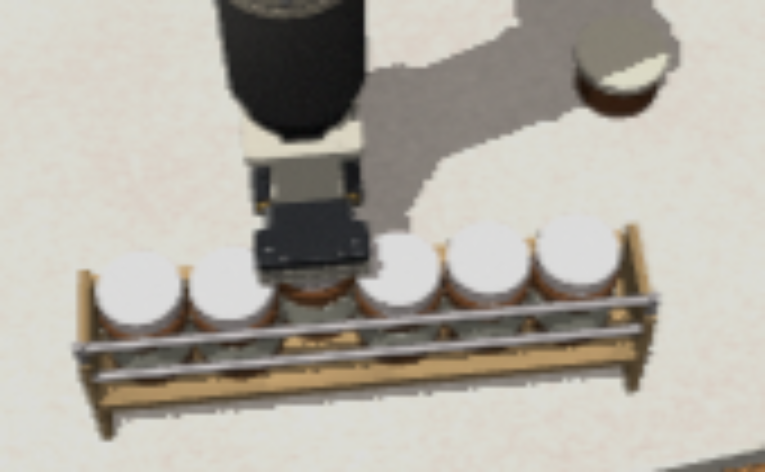

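The neighbours are sliding apart upright at 4 N. Continuing.

Request:
apply_moves --pt "0 -0.01 0 0 0 0" --pt "0 -0.02 0 0 0 0" --pt "0 -0.03 0 0 0 0" --pt "0 -0.04 0 0 0 0" --pt "0 -0.05 0 0 0 0" --pt "0 -0.06 0 0 0 0"

```text
time_s: 14.48
tcp_pos: [0.5771, -0.0638, 0.095]
eef_rot: [180.0, 0.1, -96.4]
contact_force: [-2.4, -0.4, 2.5]
gripper_width: 0.0003
```

Run:
```python
from h import *
go(rk(-.051,-.0365,.095)); print((status.get_state()["tcp_pos"][:2]-C)@ex)
lids("s12")
```

```text
t 14.475 pos [ 0.5771 -0.0638  0.095 ] [ 1.7997e+02  9.0000e-02 -9.6400e+01] F [-2.38 -0.39  2.47] w 0.0003 j [ 12.9  18.6 -21.1  -0.1 -50.4 -19.2]
[ 0.5886 -0.065   0.095 ] -> [-0.    -0.058 -0.   ] [0.    0.001 0.001]
-0.06257754222478518
247 [298.4 215.2] a 0.0015 b 0.1508 z 0.1525
249 [278.5 217.1] a 0.0022 b 0.087 z 0.1524
228 [259.3 219.8] a 0.0054 b 0.0255 z 0.1524
240 [218.2 223. ] a 0.0041 b -0.1033 z 0.1525
264 [198.2 224. ] a 0.0013 b -0.1653 z 0.1523
```

View pics/s12.png

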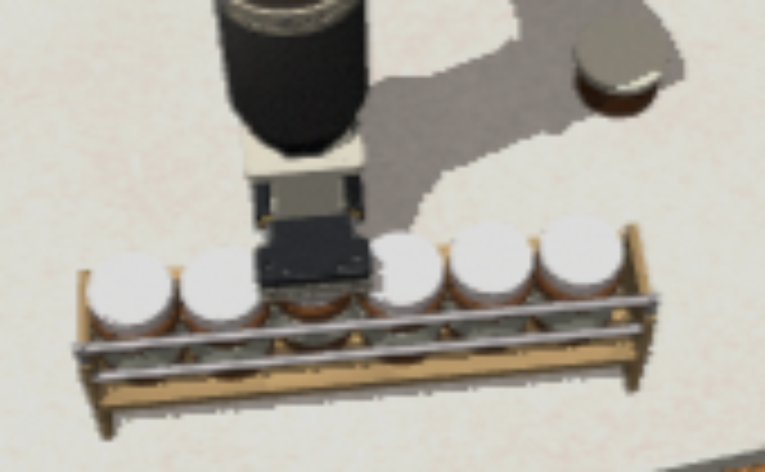

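Request:
apply_moves --pt "0 -0.01 0 0 0 0" --pt "0 -0.02 0 0 0 0" --pt "0 -0.03 0 0 0 0" --pt "0 -0.04 0 0 0 0"

```text
time_s: 15.02
tcp_pos: [0.5856, -0.0646, 0.0951]
eef_rot: [180.0, 0.1, -96.4]
contact_force: [-2.7, 0.9, 1.4]
gripper_width: 0.0001
```

Request:
apply_moves --pt "0 -0.008 0 0 0 0" --pt "0 -0.016 0 0 0 0"

```text
time_s: 15.28
tcp_pos: [0.589, -0.065, 0.0951]
eef_rot: [-180.0, 0.1, -96.4]
contact_force: [-2.3, -0.1, 1.4]
gripper_width: 0.0008
```

Run:
```python
from h import *
go(rk(-.049,-.0365,.095)); print((status.get_state()["tcp_pos"][:2]-C)@ex)
lids("s13")
```

```text
t 15.275 pos [ 0.589  -0.065   0.0951] [-1.7999e+02  1.0000e-01 -9.6390e+01] F [-2.29 -0.06  1.4 ] w 0.0008 j [ 12.5  19.5 -19.6  -0.1 -50.9 -18.8]
[ 0.5906 -0.0652  0.095 ] -> [ 0.001 -0.008  0.   ] [-0.     0.001  0.001]
-0.050623859083152395
249 [299.  215.1] a 0.0014 b 0.1528 z 0.1524
247 [279.1 216.9] a 0.0015 b 0.089 z 0.1521
235 [259.9 219.5] a 0.0046 b 0.0276 z 0.1521
248 [218.1 223.1] a 0.0042 b -0.1037 z 0.1524
261 [198. 224.] a 0.0009 b -0.1659 z 0.1524
```

View pics/s13.png

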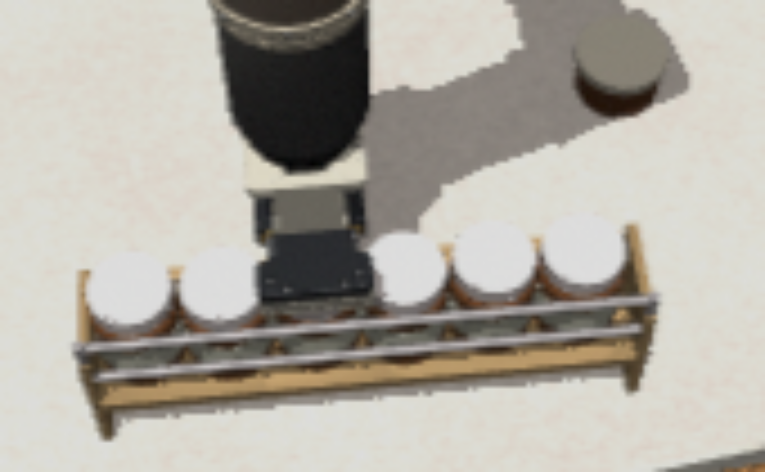

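Request:
apply_moves --pt "0 -0.006 0 0 0 0" --pt "0 -0.012 0 0 0 0"

```text
time_s: 15.58
tcp_pos: [0.591, -0.0653, 0.095]
eef_rot: [179.9, 0.1, -96.4]
contact_force: [-6.8, 2.2, 4.6]
gripper_width: 0.0002
```

Request:
apply_moves --pt "0 -0.006 0 0 0 0" --pt "0 -0.012 0 0 0 0"

```text
time_s: 15.82
tcp_pos: [0.5913, -0.0656, 0.0949]
eef_rot: [179.7, 0.1, -96.4]
contact_force: [-12.6, 3.6, 9.9]
gripper_width: 0.0009
```

The force rose to 13 N with almost no motion, so the jar is against the rail. I back off, raise the hand and inspect.

Request:
apply_moves --pt "0 0.02 0 0 0 0" --pt "0 0.1 0 0 0 0" --pt "0 0.3 0 0 0 0" --pt "0 0.5 0 0 0 0" --pt "0 0.6 -0.3 0 0 0" --pt "0 0.6 -0.5 0 0 0" --pt "0 0.6 -0.5 0 0 0"

```text
time_s: 16.7
tcp_pos: [0.4741, -0.0519, 0.1991]
eef_rot: [-179.8, 0.2, -96.4]
contact_force: [-0.2, 1.0, -0.9]
gripper_width: 0.0005
```

Run:
```python
from h import *
go(rk(-.049,-.0365,.095))
lids("s14")
p,d=imaging.capture("wrist");cv2.imwrite("pics/w14.png",p)
```

```text
t 16.7 pos [ 0.4741 -0.0519  0.1991] [-179.82    0.21  -96.36] F [-0.2   0.97 -0.9 ] w 0.0005 j [ 17.4   2.7 -25.9  -0.1 -61.1 -23.7]
[ 0.5906 -0.0652  0.095 ] -> [ 0.004 -0.585  0.522] [-0.002  0.002  0.001]
241 [299.1 215. ] a 0.0012 b 0.153 z 0.1525
248 [279.2 216.9] a 0.0016 b 0.0892 z 0.1525
253 [259.2 219.5] a 0.0043 b 0.0253 z 0.1525
254 [238.9 221.2] a 0.0041 b -0.0384 z 0.1525
257 [218.4 223. ] a 0.004 b -0.1026 z 0.1527
263 [198. 224.] a 0.0013 b -0.166 z 0.1522
```

View pics/s14.png

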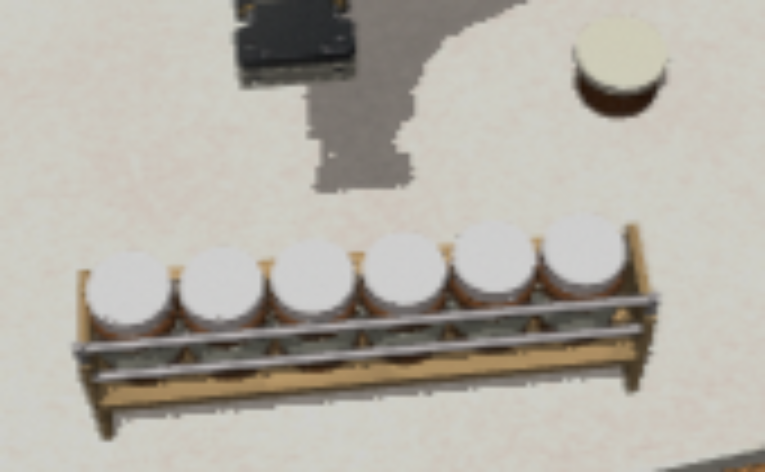

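View pics/w14.png

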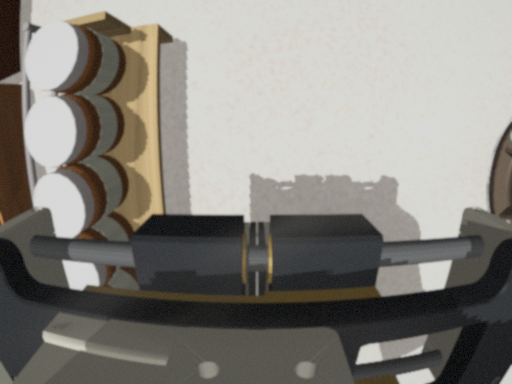

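All six lids lie within 3 mm of the line at z = 0.1525. The new jar is 2.8 mm behind jars 1, 2 and 5, which matches the 2 mm of fully home. I'll cross-check from the top camera, including the bystanders.

Run:
```python
from h import *
i=imaging.camera_info("top");p,d=imaging.capture("top");cv2.imwrite("pics/t15.png",p)
P=cloud(i,d);hsv=cv2.cvtColor(p,cv2.COLOR_BGR2HSV)
m=((hsv[...,1]<45)&(hsv[...,2]>90)&(P[...,2]>.147)&(P[...,2]<.1605)&(P[...,0]<.7)&(P[...,0]>.55)).astype(np.uint8)
k,l,st,c=cv2.connectedComponentsWithStats(m)
for j in range(1,k):
    if st[j,4]>50:
        cn=cv2.findContours((l==j).astype(np.uint8),cv2.RETR_EXTERNAL,cv2.CHAIN_APPROX_NONE)[0][0]
        e=cv2.fitEllipse(cn);q=plane(i,*e[0],.152)[:2]-C;print(st[j,4],"a",(q@ex).round(4),"b",(q@ey).round(4),np.round(e[1],1))
```

```text
321 a -0.0016 b 0.1521 [19.2 19.9]
323 a -0.0021 b 0.0883 [19.4 19.9]
323 a 0.0009 b 0.0247 [19.4 19.9]
187 a 0.0105 b -0.034 [11.6 21.1]
132 a 0.0154 b -0.1076 [ 8.9 20.8]
327 a -0.0018 b -0.1669 [19.2 20.1]
```

View pics/t15.png

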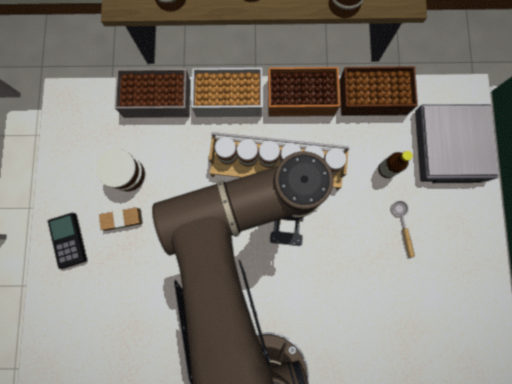

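The arm hides two lids in the top view, at about (305,180). I move it aside for a full check.

Request:
apply_moves --pt "-0.1 0.05 -0.15 0 0 0" --pt "-0.35 0.05 -0.2 0 0 0" --pt "-0.65 0.05 -0.2 0 0 0" --pt "-0.95 0.05 -0.2 0 0 0" --pt "-1 0.05 -0.2 0 0 0" --pt "-1 0.05 -0.2 0 0 0" --pt "-1 0.05 -0.2 0 0 0"

```text
time_s: 17.73
tcp_pos: [0.484, 0.1464, 0.2344]
eef_rot: [179.6, 0.0, -96.5]
contact_force: [-0.9, -1.0, 0.4]
gripper_width: 0.0002
```

Run:
```python
from h import *
i=imaging.camera_info("top");p,d=imaging.capture("top");cv2.imwrite("pics/t16.png",p)
P=cloud(i,d);hsv=cv2.cvtColor(p,cv2.COLOR_BGR2HSV)
m=((hsv[...,1]<45)&(hsv[...,2]>90)&(P[...,2]>.147)&(P[...,2]<.1605)&(P[...,0]<.7)&(P[...,0]>.55)).astype(np.uint8)
k,l,st,c=cv2.connectedComponentsWithStats(m)
for j in range(1,k):
    if st[j,4]>50:
        cn=cv2.findContours((l==j).astype(np.uint8),cv2.RETR_EXTERNAL,cv2.CHAIN_APPROX_NONE)[0][0]
        e=cv2.fitEllipse(cn);q=plane(i,*e[0],.152)[:2]-C;print(st[j,4],"a",(q@ex).round(4),"b",(q@ey).round(4),np.round(e[1],1))
go([0,0,0])
lids("s16")
```

```text
323 a -0.0019 b 0.1522 [19.3 19.8]
325 a -0.002 b 0.0882 [19.2 20. ]
323 a 0.001 b 0.0246 [19.3 19.8]
325 a 0.0011 b -0.039 [19.4 20. ]
329 a 0.0011 b -0.1029 [19.7 19.9]
335 a -0.0022 b -0.1666 [19.5 20.1]
t 17.775 pos [0.4841 0.1463 0.2347] [ 1.7967e+02  4.0000e-02 -9.6500e+01] F [ 0.22 -0.46  0.48] w 0.0006 j [ 38.9   4.3 -19.2  -0.3 -66.7 -45.3]
[0 0 0] -> [1.001 2.316 1.186] [ 0.004  0.    -0.001]
251 [299.1 215.2] a 0.002 b 0.1529 z 0.1524
249 [279.2 217. ] a 0.002 b 0.0894 z 0.1526
253 [259.1 219.5] a 0.0044 b 0.0253 z 0.1525
255 [238.9 221.2] a 0.004 b -0.0384 z 0.1525
258 [218.5 223. ] a 0.0041 b -0.1024 z 0.1524
260 [198.  223.9] a 0.0008 b -0.166 z 0.1525
```

View pics/t16.png

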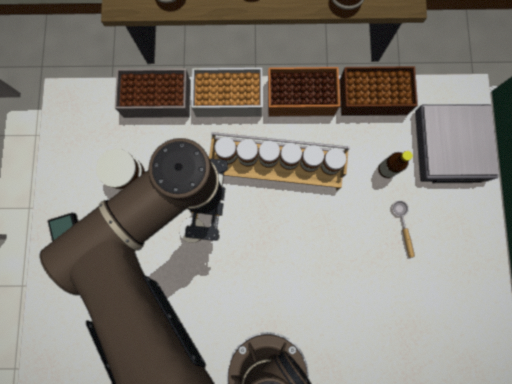

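Both views agree. All six lids are upright and in line, with the new jar and its two neighbours about 3 mm behind the others, which puts them against the rail.

```bash
python3 -c "
from plant import r
print(r.close_job())"
```

```text
the job is handed in; nothing more can be done
None
```

The loose jar is in the row, upright and against the rear rail, and I handed the job in at about 18 s. I gripped it from above and set it on the ledge 40 mm in front of the gap. Then I pushed it in slowly with the shut fingers, at 2–7 N, until the force rose to about 13 N with almost no further motion.

**Last checks:**
- **Row:** with the arm clear of the rack, the scene and top cameras both show six upright jars, lid tops at 0.1525 m, spaced about 64 mm apart.
- **Fully home:** the new jar and its two neighbours measure 2–3 mm further back than the outer three, where fully home is 2 mm behind the line. That is within the calibration error of about 2 mm.
- **Disagreement:** the two cameras differ by about 3 mm along the rack's depth, which is a calibration offset. I relied on positions relative to the other jars.
- **Bystanders:** the oil and scoop look unmoved in the last top view. The arm hid the tub, carton and part of the stacked tubs there. An earlier top view, after the push, showed the carton and stacked tubs unmoved. The tub looked unmoved in the scene view, and nothing came near any of them.

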